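Load the mould and key in the injection cycle past the sliding guard

TASK

The pink mould has been left lying on the keys of the grey key station (the console with the sliding aluminium guard): take it off without pressing any key and lay it flat and square in the nest, between its two end stops. Then key in the cycle, one key at a time, each pressed right down for a moment and let up again: blue, then white, then slide the guard all the way over those two and press yellow, then green. Do not press the red key, do not shift the things standing about, and leave the mould in the nest, the guard over the blue and white keys, and all keys up.

Things in the scene. Friction and masses are not known exactly. Their poses are not given: they have to be found in the camera images.
- mould_mid (a point): the mould to load: pink rubber block 73 x 47 x 22 mm, about 0.1 kg; this point is its centre, 11 mm above its underside; x along its 73 mm length, y across its 47 mm width, z up. At the start it lies flat across the caps of the two exposed keys (its underside 42 mm above the bench), its length roughly along the station's x; its weight does not press the keys in
- nest: the nest, fixed to the bench: aluminium plate 116 (x) x 90 (y) x 8 mm with a dark pad; across each end of its x length stands a dark steel stop 60 mm wide, 11 mm above the plate, with 94 mm free between the two stops; the y sides are open. Origin: middle of the plate's underside on the bench; its upper face is at 8 mm. The mould lies in it with its length along the nest's x (either way round), its centre then 19 mm above the bench
- station: grey key station fixed to the bench, 176 (x) x 290 (y) mm, face plate 20 mm high; origin mid underside, on the bench, z up. Keys: blue and white at y = +85 mm, yellow and green at y = -25 mm, at x = +/-32 mm in either order; red at x = 0, y = -112 mm. Rails 10 mm wide along y at x = +/-78 mm, 44 mm high. The green and red buttons set in the bench itself are not part of it
- guard (a joint): position of the sliding guard in m: an aluminium plate 172 (station x) x 90 (station y) mm, 46 to 51 mm above the bench, that slides along the station's +y. 0: its middle at station y = -25 mm, covering the yellow and green keys; 0.110 (end stop): its middle at y = +85 mm, covering the blue and white keys. It starts between 0 and 0.006, stays where it is left, and takes about 2 N to slide
- guard_tab (a point): centre of the guard's upright black tab, fixed in the middle of the guard plate: 56 mm (station x) x 12 mm (station y), its top 79 mm above the bench; this point is 65 mm above the bench. Push on its broad side to slide the guard; the tab's foot, 70 x 20 mm, ends 54 mm above the bench
- key_blue_top (a point): blue spring key: round blue plastic cap 28 mm across standing in a black collar 44 mm across and 12 mm high; this point is the middle of the cap's top, 42 mm above the bench when up (22 mm above the station's face plate) and 10 mm above its collar; presses straight down, 6 mm of travel, spring 1.5 N at first and 5 N when fully down, comes up by itself
- key_blue (a joint): how far the blue key is pressed, in m: 0 up, 0.006 fully down
- key_white_top (a point): white spring key: round white plastic cap 28 mm across standing in a black collar 44 mm across and 12 mm high; this point is the middle of the cap's top, 42 mm above the bench when up (22 mm above the station's face plate) and 10 mm above its collar; presses straight down, 6 mm of travel, spring 1.5 N at first and 5 N when fully down, comes up by itself
- key_white (a joint): how far the white key is pressed, in m: 0 up, 0.006 fully down
- key_yellow_top (a point): yellow spring key: round yellow plastic cap 28 mm across standing in a black collar 44 mm across and 12 mm high; this point is the middle of the cap's top, 42 mm above the bench when up (22 mm above the station's face plate) and 10 mm above its collar; presses straight down, 6 mm of travel, spring 1.5 N at first and 5 N when fully down, comes up by itself
- key_yellow (a joint): how far the yellow key is pressed, in m: 0 up, 0.006 fully down
- key_green_top (a point): green spring key: round green plastic cap 28 mm across standing in a black collar 44 mm across and 12 mm high; this point is the middle of the cap's top, 42 mm above the bench when up (22 mm above the station's face plate) and 10 mm above its collar; presses straight down, 6 mm of travel, spring 1.5 N at first and 5 N when fully down, comes up by itself
- key_green (a joint): how far the green key is pressed, in m: 0 up, 0.006 fully down
- key_red_top (a point): red spring key: round red plastic cap 28 mm across standing in a black collar 44 mm across and 12 mm high; this point is the middle of the cap's top, 42 mm above the bench when up (22 mm above the station's face plate) and 10 mm above its collar; presses straight down, 6 mm of travel, spring 1.5 N at first and 5 N when fully down, comes up by itself
- key_red (a joint): how far the red key is pressed, in m: 0 up, 0.006 fully down
- lamp_edge (a point): point of the fixed desk lamp's black shade nearest the robot, at the level of its lower rim: the shade hangs behind the station, from here 140 mm further back, 75 mm to either side in y, and upward; keep the gripper clear of it. The fixed press beside it, 230 mm high, stands behind the line 40 mm nearer the robot than this point, from 230 mm to 415 mm to its left (+y)
- can: bystander: upright white and blue spray can, 62 mm across and 190 mm high; origin in the middle of its underside
- pot: bystander: pale plastic pot, 71 mm across and 45 mm high; origin in the middle of its underside
- open_half: bystander: opened mould half, cream below and dark pink above, 86 x 66 x 24 mm; origin in the middle of its underside
- spare: bystander: another, slightly larger pink mould lying on the bench, 80 x 57 x 31 mm; origin in the middle of its underside
Mind the look-alikes: they are no part of the job. Leave any orange or purple look-alike of the part that bears mould_mid alone.

How it is judged:
By the outcome, as a careful person would: the job done as asked, in the order asked, and still so for the second after the job is handed in, with the robot touching nothing.
It also fails if it takes over 72 s, if anything falls off the work surface, if the arm or the gripper's body presses on something with over 40 N, if the wrist force passes 120 N, or if a joint passes its speed limit or range.

ROBOT

A 6-joint arm with a two-finger parallel gripper is mounted at the origin on a cart in front of the work surface, level with it; the furniture and walls round the work are solid. World frame = base frame: x ahead of the robot, y to its left, z up, the work surface at z = 0. Lengths are in mm, angles in rad, forces in N, time in s.
With the tool pointing down it reaches from about 300 to 750 mm from the base axis. Payload 8.5 kg.
Tool frame: the origin (TCP) lies midway between the tips of the shut fingers; the grasp point (between the pads) lies 19 mm behind it; x points along the fingers, y is the direction in which the jaws open and shut, and the axes are right-handed (so a half turn about x gives the same grasp; the last joint's range is limited). The gripper opens to 88 mm and grips with 3 to 60 N. Pads are 18 mm wide; open, the fingers measure 123 mm over their backs; the gripper's body (75 mm by 187 mm) begins 45 mm behind the grasp point.
Start: joints at [1.069, 0.381, 1.297, -0, 1.464, -0.215], TCP at [155.578, 527.519, 238.748] pointing down, gripper open.
Joint ranges: [-3.11, 3.11], [-0.89, 2.33], [0.22, 2.48], [-1.42, 4.56], [0.17, 2.85], [-2.88, 2.88]. Speed limits (rad/s): [2.39, 2.39, 3.14, 3.14, 3.14, 3.14].

INTERFACE

Orientations are given as a 3x3 rotation matrix whose columns are the frame's x, y, z axes.
In Python, from bench import ctrl, imaging, models gives the robot as it stands.
- The arm moves only by the tool arm_command, never from a script. Its argument "deltas" is a list of rows, each an object with "xyz": the shift along the tool's x, y, z in m, a list of three; "turn": the turn about the tool's x in degrees. A call has 1 to 8 rows; each row shifts and turns the pose as measured when the row begins, along the tool's axes as they then stand; what a row does not reach is not made up. A row lasts 1/10 s, in which the tool goes at most 50 mm and 8.59 degrees, less where a joint would pass 70% of its speed; a pose out of reach is approached as far as the arm can. A call with a gripper value outside its range is refused whole. "grip" is the finger opening in m, from 0 to 0.0881, set as the call begins (left out, the last holds). The fingers move at their own pace and stop on an object; the grip force is fixed at half the most. Time passes only in rows, so rows that do not move let the fingers close. It gives the time, the measured TCP pose, the force and the opening at its end, in the units of the state.
- ctrl.observe(): the state, without advancing time (a new reading comes with each control period).
- imaging.capture(name): name is "scene" or "side" or "wrist"; returns a dict with "pixels" (400x640x3 uint8, red, green, blue), "fov_y" (degrees; the focal length in pixels is half the picture's height over the tangent of half this angle, whatever the lens; pixels are square), "cx", "cy" (the principal point, pixels), "position" and "attitude" of the camera in the world; the wrist camera has in their place "mount" (4x4, takes a point from camera to tool coordinates, whose origin is the TCP and whose axes are the tool frame's). Camera axes: x right, y down, z forward; pixel columns grow to the right and rows downward; lengths in mm; the calibration is good to about 2 mm. A picture is of the moment at which its call begins: read the wrist's pose just before it. There is no depth.
- ctrl.hand_in(): hands the job in, once; it reports no verdict.
Trained networks look in a picture, given as the dict that the camera call returned (one of the last four; its "shot" number tells which), for a name from the list of things; names that differ only in an ending like _2 or _b are one class to them, and where a whole thing is asked for, a point or a joint stands for the part that bears it (a point fixed in the world has none). Each returns a list of dicts, best first, with "p" (0 to 1); they miss things now and then, are a little off and sometimes report something else, mostly with a low value. They report only what shows in the picture. A call takes as long as a camera call. They do not tell look-alikes from the thing itself.
- models.search_frame(thing, picture): "location" ([x, y, z] in mm, in world coordinates, good to about 4 mm: the middle of the surface that is visible of it).
The state is a dict: "time_s": time; "q": joint angles; "qd": joint speeds; "joint_torque": joint torques, N m; "ee_pos": TCP position; "ee_rot": TCP orientation; "ft_force": force on the tool from outside, world axes, zero at the start; "wrist_torque": the same for the moment, N m; "width": finger opening in mm.
Only numpy, scipy, OpenCV 4.12 (cv2) and the standard library are available. Lean on these libraries where they do the work, as an engineer would, in place of code of your own. Each camera call takes 0.05 s, during which the arm holds its last target.

## Working session

There is one attempt and no reset: what is moved stays moved. The work goes in short steps, Python scripts to look and compute and a tool call to move; the robot and the scene stay as the last step left them, time stands still between calls to the robot, and variables do not carry over. Pictures are saved under pics/ and viewed, and the job is handed in when it is done.

Besides the shell and the picture viewer there is one more tool, called after "Request:" as name(argument=value, ...) on one line, values as JSON. arm_command: Moves the arm, as the interface text tells. Its arguments: {"type":"object","properties":{"deltas":{"type":"array"},"grip":{"type":"number"}},"required":["deltas"]}

```bash
mkdir -p pics; ls
cat > h.py <<'E'
import numpy as np, cv2
from bench import ctrl, imaging, models
def save(d,n): cv2.imwrite('pics/'+n+'.png', cv2.cvtColor(d['pixels'],cv2.COLOR_RGB2BGR))
def cam(d,st=None):
    f=d['pixels'].shape[0]/2/np.tan(np.radians(d['fov_y']/2))
    if 'mount' in d:
        T=np.eye(4);T[:3,:3]=st['ee_rot'];T[:3,3]=st['ee_pos']
        M=T@np.array(d['mount']);return f,M[:3,:3],M[:3,3]
    return f,np.array(d['attitude']),np.array(d['position'])
def proj(d,P,st=None):
    f,R,t=cam(d,st);c=(np.atleast_2d(P)-t)@R
    return np.c_[d['cx']+f*c[:,0]/c[:,2],d['cy']+f*c[:,1]/c[:,2]]
def back(d,uv,z,st=None):
    f,R,t=cam(d,st);uv=np.atleast_2d(uv)
    r=np.c_[(uv[:,0]-d['cx'])/f,(uv[:,1]-d['cy'])/f,np.ones(len(uv))]@R.T
    return t+r*((z-t[2])/r[:,2])[:,None]
E
python3 - <<'E'
from h import *
st=ctrl.observe();print({k:np.round(v,3).tolist() for k,v in st.items()})
for n in ['scene','side','wrist']:
    d=imaging.capture(n);save(d,n+'0');print(n,{k:(np.round(v,3).tolist()) for k,v in d.items() if k!='pixels' and k!='name' and not isinstance(v,str)})
    if n!='x':
        for t in ['mould_mid','nest','station','guard','guard_tab','key_blue_top','key_white_top','key_yellow_top','key_green_top','key_red_top','lamp_edge','can','pot','open_half','spare']:
            try: print(t,[(round(r['p'],2),np.round(r['location']).tolist()) for r in models.search_frame(t,d)[:3]])
            except Exception as e: print(t,e)
E
```

```text
pics
{'time_s': 0.0, 'q': [1.069, 0.381, 1.298, 0.0, 1.464, -0.215], 'qd': [-0.001, 0.001, -0.001, -0.0, -0.0, 0.002], 'joint_torque': [-0.001, -43.792, -22.456, 0.071, 0.035, -0.0], 'ee_pos': [155.451, 527.278, 238.136], 'ee_rot': [[-0.001, 0.283, 0.959], [-0.001, 0.959, -0.283], [-1.0, -0.001, -0.0]], 'ft_force': [0.521, 0.494, 0.541], 'wrist_torque': [0.03, -0.041, -0.024], 'width': 88.381}
scene {'fov_y': 47.246, 'cx': 312.84, 'cy': 202.076, 'position': [-327.038, 1090.012, 809.884], 'attitude': [[-0.797, -0.26, 0.545], [-0.604, 0.323, -0.729], [0.014, -0.91, -0.415]], 'shot': 1}
mould_mid [(0.49, [461.0, -207.0, 62.0])]
nest [(0.67, [407.0, 197.0, 6.0])]
station [(0.57, [442.0, -243.0, 23.0])]
guard [(0.57, [445.0, -322.0, 47.0])]
guard_tab [(0.74, [446.0, -320.0, 53.0])]
key_blue_top []
key_white_top [(0.16, [443.0, -242.0, 20.0])]
key_yellow_top []
key_green_top []
key_red_top [(0.31, [539.0, -70.0, 19.0]), (0.22, [357.0, 352.0, 26.0])]
lamp_edge it knows: can, guard, guard_tab, key_blue, key_blue_top, key_green, key_green_top, key_red, key_red_top, key_white, key_white_top, k
[... 1095 characters left out ...]
.0])]
spare [(0.57, [368.0, 330.0, 31.0])]
wrist {'fov_y': 71.453, 'cx': 316.655, 'cy': 197.251, 'mount': [[-0.001, -0.293, 0.956, -145.798], [1.0, -0.001, 0.001, 0.711], [0.0, 0.956, 0.293, -74.795], [0.0, 0.0, 0.0, 1.0]], 'shot': 3}
mould_mid []
nest [(0.52, [404.0, 227.0, 7.0])]
station []
guard []
guard_tab []
key_blue_top []
key_white_top []
key_yellow_top []
key_green_top []
key_red_top []
lamp_edge it knows: can, guard, guard_tab, key_blue, key_blue_top, key_green, key_green_top, key_red, key_red_top, key_white, key_white_top, key_yellow, key_yellow_top, mould_mid, nest, open_half, pot, spare, s
can []
pot [(0.9, [392.0, 292.0, 30.0])]
open_half []
spare [(0.63, [384.0, 351.0, 29.0])]
```

View pics/scene0.png

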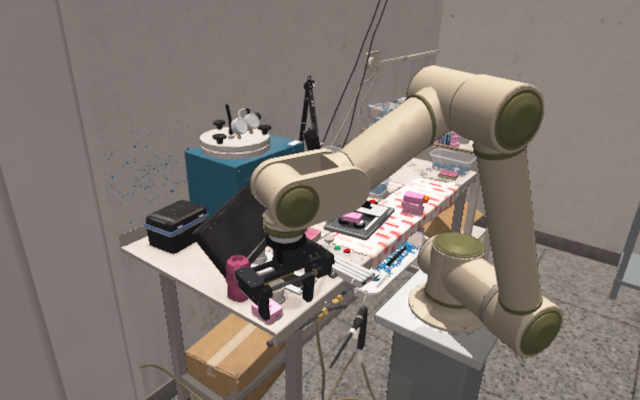

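View pics/side0.png

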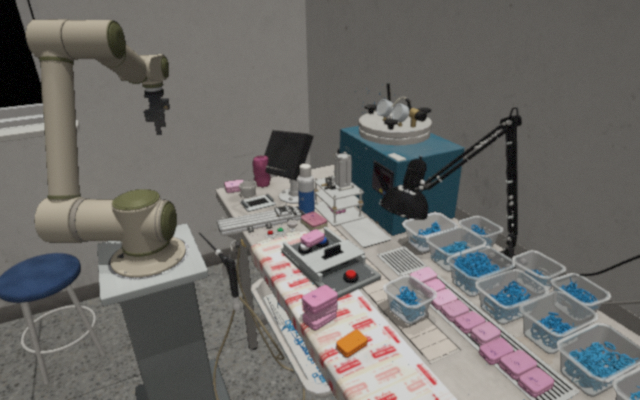

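View pics/wrist0.png

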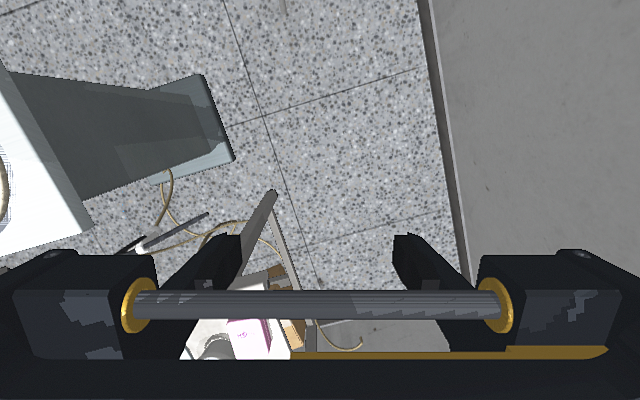

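Run:
```python
import cv2
a=cv2.imread('pics/side0.png');cv2.imwrite('pics/side0a.png',cv2.resize(a[170:340,200:400],None,fx=4,fy=3.5,interpolation=cv2.INTER_CUBIC)[:600])
cv2.imwrite('pics/side0b.png',cv2.resize(a[130:260,200:440],None,fx=3.3,fy=3.3,interpolation=cv2.INTER_CUBIC))
```

```text
(no output)
```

View pics/side0a.png

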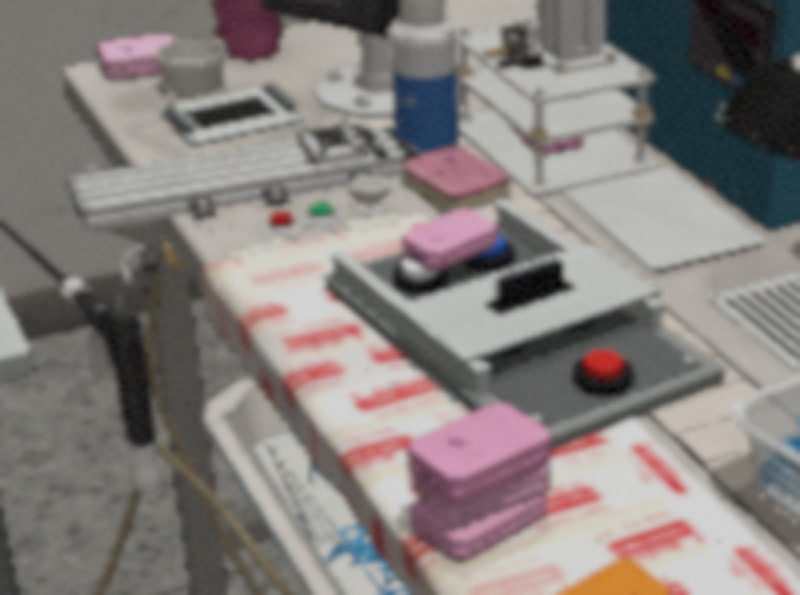

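View pics/side0b.png

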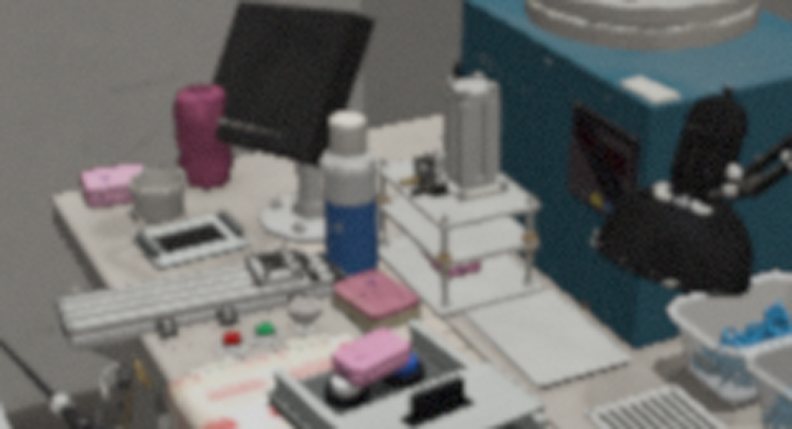

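Request:
arm_command(deltas=[{"xyz":[-0.002,-0.0273,0.0336],"turn":0},{"xyz":[-0.002,-0.0273,0.0336],"turn":0},{"xyz":[-0.002,-0.0273,0.0336],"turn":0},{"xyz":[-0.002,-0.0273,0.0336],"turn":0},{"xyz":[-0.002,-0.0273,0.0336],"turn":0},{"xyz":[-0.002,-0.0273,0.0336],"turn":0},{"xyz":[-0.002,-0.0273,0.0336],"turn":0},{"xyz":[-0.002,-0.0273,0.0336],"turn":0}])

```text
time_s: 3.05
ee_pos: [355.9, 235.4, 254.9]
ee_rot: [[0.002, 0.274, 0.962], [0.001, 0.962, -0.274], [-1.0, 0.002, 0.001]]
ft_force: [-0.4, 1.4, 0.0]
width: 88.0
```

Request:
arm_command(deltas=[{"xyz":[0,-0.025,0.033]},{"xyz":[0,-0.025,0.033]},{"xyz":[0,0,0]}])

```text
schema error: expected keys xyz, turn
```

Run:
```python
from h import *
st=ctrl.observe();d=imaging.capture('wrist');save(d,'wrist1');print(st['time_s'],st['ee_pos'],st['q'])
for t in ['nest']: print(t,[(round(r['p'],2),np.round(r['location']).tolist()) for r in models.search_frame(t,d)[:3]])
print(cam(d,st), proj(d,[[0,0,0],st['ee_pos']],st))
import pickle;pickle.dump((d,st),open('w1.pkl','wb'))
```

```text
3.05 [355.93665143 235.42391208 254.93353545] [ 3.04894123e-01  1.47935680e-01  1.57908535e+00  8.76564631e-04
  1.41247638e+00 -9.88681829e-01]
nest [(0.78, [422.0, 184.0, 10.0])]
(np.float64(278.0587424263747), array([[ 0.2742685 ,  0.91890383,  0.28353579],
       [ 0.96164957, -0.26287964, -0.07825848],
       [ 0.00262377,  0.2941259 , -0.95576308]]), array([283.944523  , 256.36290705, 400.63406085])) [[ 36.01432854 -71.23362321]
 [315.32221954 246.90290737]]
```

View pics/wrist1.png

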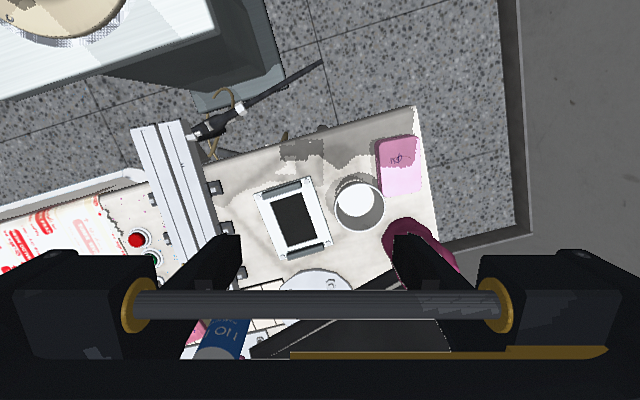

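Run:
```python
import cv2
a=cv2.imread('pics/wrist1.png');cv2.imwrite('pics/nest1.png',cv2.resize(a[165:275,240:350],None,fx=5.4,fy=5.4,interpolation=cv2.INTER_CUBIC))
```

```text
(no output)
```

View pics/nest1.png

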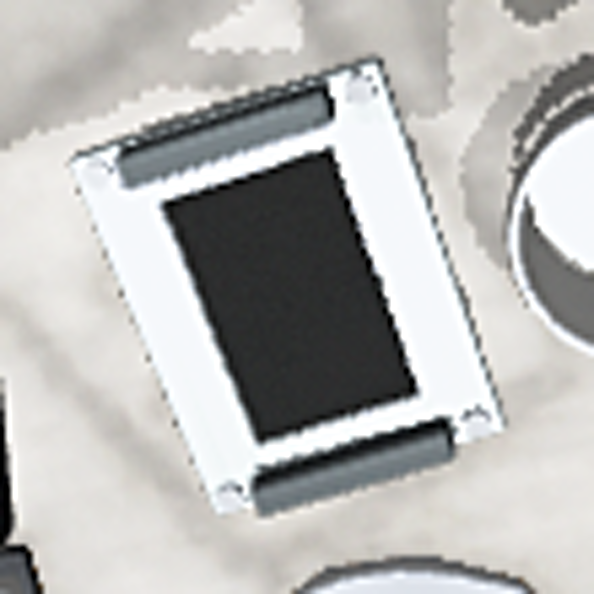

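Run:
```python
from h import *
import pickle;d,st=pickle.load(open('w1.pkl','rb'))
for nm,c in [('plate',[(78,158),(375,65),(498,423),(222,513)]),('pad',[(162,203),(332,150),(415,392),(260,440)])]:
    uv=(np.array(c)+.5)/5.4-.5+[240,165]
    P=back(d,uv,8,st)[:,:2];print(P.round(1),P.mean(0).round(1))
    for i in range(4):
        e=P[(i+1)%4]-P[i];print(np.linalg.norm(e).round(1),np.degrees(np.arctan2(e[1],e[0])).round(1))
```

```text
[[370.1 137.1]
 [367.4 222.2]
 [478.4 226.5]
 [484.2 141. ]] [425.  181.7]
85.1 91.8
111.1 2.2
85.7 -86.1
114.2 -178.0
[[388.6 154.9]
 [386.9 204.3]
 [462.4 206.2]
 [464.7 158.9]] [425.7 181.1]
49.4 91.9
75.6 1.5
47.3 -87.3
76.2 -177.0
```

Request:
arm_command(deltas=[{"xyz":[0,-0.05,0],"turn":0},{"xyz":[0,-0.05,0],"turn":0},{"xyz":[0,-0.05,0],"turn":0},{"xyz":[0,-0.05,0],"turn":0},{"xyz":[0,-0.05,0],"turn":0},{"xyz":[0,-0.04,0.03],"turn":0},{"xyz":[0,-0.04,0.03],"turn":0},{"xyz":[0,-0.04,0.03],"turn":0}])

```text
time_s: 3.95
ee_pos: [340.8, -140.5, 255.6]
ee_rot: [[0.009, 0.27, 0.963], [-0.0, 0.963, -0.27], [-1.0, 0.002, 0.009]]
ft_force: [0.4, 0.5, 0.5]
width: 88.1
```

Request:
arm_command(deltas=[{"xyz":[0,-0.035,0.04],"turn":0},{"xyz":[0,-0.035,0.04],"turn":0},{"xyz":[0,-0.035,0.02],"turn":0},{"xyz":[0,0,0],"turn":0}])

```text
time_s: 4.35
ee_pos: [407.6, -268.6, 255.2]
ee_rot: [[0.01, 0.273, 0.962], [-0.0, 0.962, -0.273], [-1.0, 0.002, 0.01]]
ft_force: [-0.3, 0.6, 0.4]
width: 88.1
```

Run:
```python
from h import *
import pickle
st=ctrl.observe();d=imaging.capture('wrist');save(d,'wrist2');print(st['time_s'],st['ee_pos'],st['q'])
pickle.dump((d,st),open('w2.pkl','wb'))
for t in ['mould_mid','key_red_top','guard_tab']: print(t,[(round(r['p'],2),np.round(r['location']).tolist()) for r in models.search_frame(t,d)[:3]])
s=imaging.capture('side');save(s,'side2')
for z in (200,250,300,350): print(z,back(s,[[382,203]],z))
```

```text
4.35 [ 407.59677973 -268.64981627  255.20476534] [-0.82958032  0.25554228  1.43596212  0.00715446  1.44303374 -2.1248706 ]
mould_mid [(0.77, [474.0, -222.0, 64.0]), (0.61, [378.0, -621.0, 24.0])]
key_red_top []
guard_tab [(0.71, [477.0, -328.0, 51.0])]
200 [[ 639.53661608 -353.38245597  200.        ]]
250 [[ 584.96589411 -432.59859946  250.        ]]
300 [[ 530.39517214 -511.81474296  300.        ]]
350 [[ 475.82445017 -591.03088645  350.        ]]
```

View pics/wrist2.png

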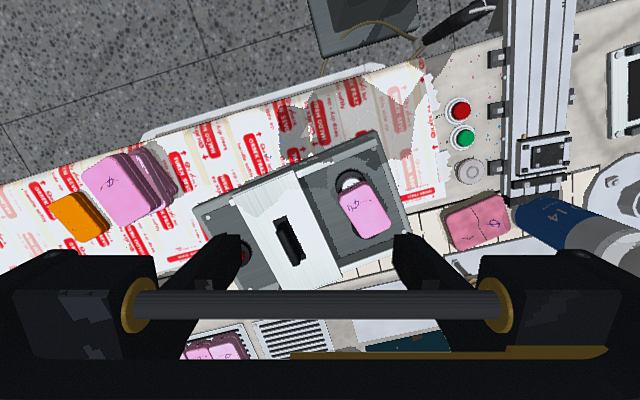

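View pics/side2.png

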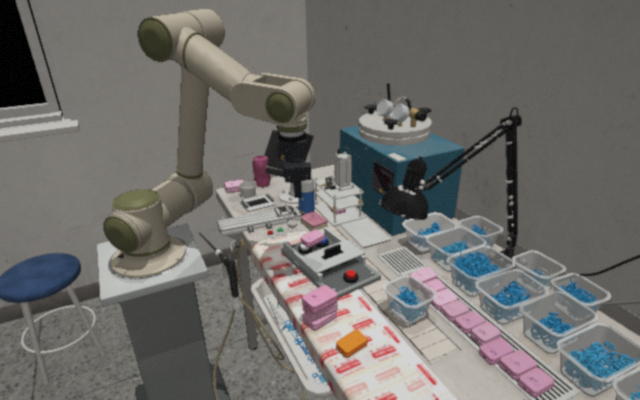

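Run:
```python
import cv2
a=cv2.imread('pics/wrist2.png');cv2.imwrite('pics/st2.png',cv2.resize(a[120:300,185:425],None,fx=3.3,fy=3.3,interpolation=cv2.INTER_CUBIC))
```

```text
(no output)
```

View pics/st2.png

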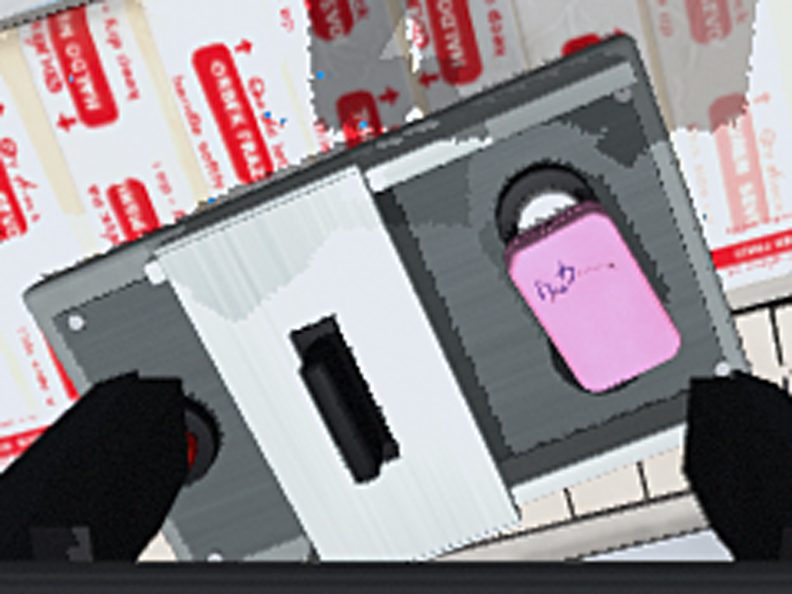

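Run:
```python
from h import *
import pickle;d,st=pickle.load(open('w2.pkl','rb'))
def W(c,z): return back(d,(np.array(c)+.5)/3.3-.5+[185,120],z,st)[:,:2]
def L(P):
    print(P.round(1).tolist())
    for i in range(len(P)-1):
        e=P[i+1]-P[i];print('  ',np.linalg.norm(e).round(1),np.degrees(np.arctan2(e[1],e[0])).round(1))
print('guard');L(W([(155,250),(358,165),(518,520),(322,562)],51))
print('mould');L(W([(506,262),(603,205),(682,340),(588,392)],64))
print('edges L,R');L(W([(512,275),(575,385)],64));L(W([(612,222),(680,340)],64))
print('station');L(W([(25,290),(632,35)],20));L(W([(632,35),(745,370)],20))
print('tab foot');L(W([(292,333),(335,317),(398,452),(372,465)],54))
print('collar');L(W([(545,215)],32))
```

```text
guard
[[408.1, -383.5], [397.4, -295.5], [568.2, -275.2], [565.0, -364.6]]
   88.6 97.0
   172.0 6.8
   89.5 -92.0
mould
[[446.9, -250.2], [435.1, -209.3], [497.5, -191.3], [509.4, -232.2]]
   42.6 106.2
   65.0 16.1
   42.6 -73.8
edges L,R
[[452.7, -249.3], [505.0, -236.6]]
   53.8 13.7
[[442.5, -207.4], [497.3, -192.1]]
   56.9 15.7
station
[[416.2, -457.0], [382.3, -177.4]]
   281.7 96.9
[[382.3, -177.4], [541.2, -159.3]]
   159.9 6.5
tab foot
[[455.8, -341.6], [454.0, -322.7], [519.8, -315.7], [522.8, -328.1]]
   19.0 95.6
   66.2 6.0
   12.8 -76.7
collar
[[442.2, -229.8]]
```

Request:
arm_command(deltas=[{"xyz":[0.025,0,0],"turn":-7.8},{"xyz":[0.025,0,0],"turn":-7.8},{"xyz":[0.025,0,0],"turn":-7.8},{"xyz":[0.025,0,0],"turn":-7.8},{"xyz":[0,0,0],"turn":0}], grip=0.064)

```text
time_s: 5.1
ee_pos: [407.5, -258.5, 157.1]
ee_rot: [[0.016, -0.293, 0.956], [-0.005, 0.956, 0.293], [-1.0, -0.009, 0.014]]
ft_force: [0.1, -0.3, 0.8]
width: 64.2
```

Request:
arm_command(deltas=[{"xyz":[0.01,0.004,0.02],"turn":1.3},{"xyz":[0.01,0.004,0.02],"turn":0},{"xyz":[0.01,0.004,0.02],"turn":0},{"xyz":[0,0.004,0.012],"turn":0},{"xyz":[0,0,0],"turn":0}])

```text
time_s: 5.6
ee_pos: [476.4, -220.2, 134.7]
ee_rot: [[0.022, -0.254, 0.967], [-0.011, 0.967, 0.254], [-1.0, -0.016, 0.019]]
ft_force: [0.2, -0.5, 0.5]
width: 63.6
```

Run:
```python
from h import *
import pickle
st=ctrl.observe();d=imaging.capture('wrist');save(d,'wrist3');print(st['time_s'],st['ee_pos'],st['q'],proj(d,[[472,-221,64],[443,-226,42],[506.8,-218.8,42]],st))
pickle.dump((d,st),open('w3.pkl','wb'))
s=imaging.capture('side');save(s,'side3')
a=s['pixels'][:,:,::-1];cv2.imwrite('pics/side3b.png',cv2.resize(a[140:300,240:460],None,fx=3.6,fy=3.6,interpolation=cv2.INTER_CUBIC))
```

```text
5.6 [ 476.37313177 -220.23339405  134.71336631] [-0.66146604  0.42997592  1.54834558  0.00589652  1.13908842 -2.49145778] [[318.25047848 200.10317655]
 [321.47693749 159.55389363]
 [311.21762388 227.30957327]]
```

View pics/wrist3.png

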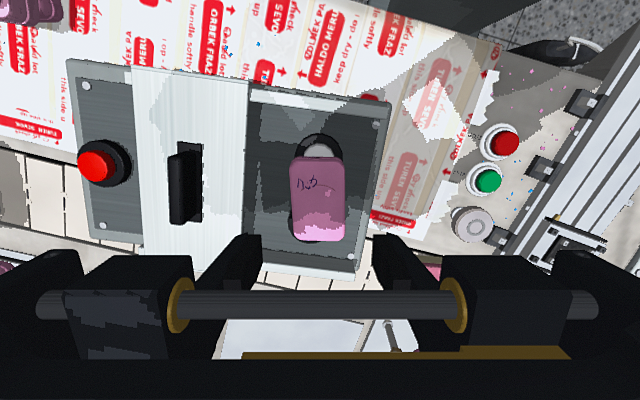

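View pics/side3b.png

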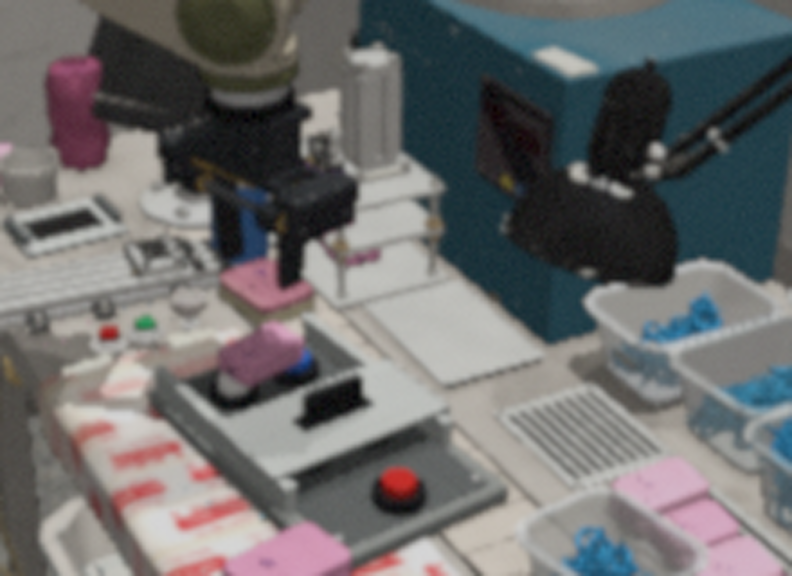

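Run:
```python
import cv2
a=cv2.imread('pics/wrist3.png');cv2.imwrite('pics/st3.png',cv2.resize(a[50:280,60:400],None,fx=2.35,fy=2.35,interpolation=cv2.INTER_CUBIC))
cv2.imwrite('pics/m3.png',cv2.resize(a[120:250,270:370],None,fx=4.6,fy=4.6,interpolation=cv2.INTER_CUBIC))
```

```text
(no output)
```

View pics/st3.png

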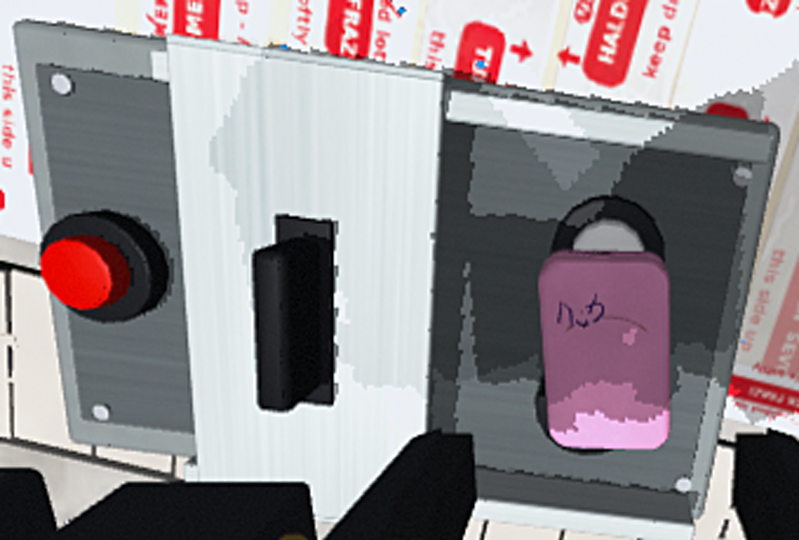

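View pics/m3.png

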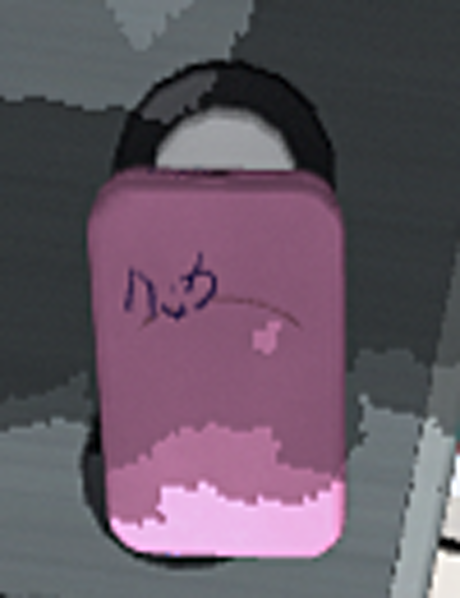

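Run:
```python
from h import *
import pickle;d,st=pickle.load(open('w3.pkl','rb'))
def W(c,z,s=2.35,o=(60,50)): return back(d,(np.array(c)+.5)/s-.5+list(o),z,st)[:,:2]
def L(P):
    print(P.round(1).tolist(),P.mean(0).round(1))
    for i in range(len(P)-1):
        e=P[i+1]-P[i];print('  ',np.linalg.norm(e).round(1),np.degrees(np.arctan2(e[1],e[0])).round(1))
print('mould');L(W([(90,186),(343,186),(347,557),(108,557)],64,4.6,(270,120)))
print('white collar');L(W([(225,172)],32,4.6,(270,120)))
print('white cap');L(W([(155,166),(298,166)],42,4.6,(270,120)))
print('guard');L(W([(167,37),(443,75),(428,432)],51))
print('station');L(W([(14,20),(778,125)],20))
print('station BL');L(W([(14,20),(75,440)],20))
print('red cap');L(W([(78,272)],42))
print('tab top');L(W([(257,248),(300,240),(297,408),(260,405)],79))
print('foot');L(W([(275,215),(337,220),(335,405)],54))
```

```text
mould
[[445.9, -251.4], [434.9, -209.9], [501.6, -189.5], [513.2, -232.5]] [ 473.9 -220.8]
   42.9 104.8
   69.7 17.1
   44.6 -74.9
white collar
[[443.2, -228.7]] [ 443.2 -228.7]
white cap
[[443.8, -241.9], [437.0, -216.2]] [ 440.4 -229. ]
   26.6 104.8
guard
[[409.2, -383.9], [397.9, -295.9], [525.1, -278.7]] [ 444.  -319.5]
   88.7 97.3
   128.3 7.7
station
[[418.6, -458.3], [382.8, -179.0]] [ 400.7 -318.6]
   281.5 97.3
station BL
[[418.6, -458.3], [586.8, -435.5]] [ 502.7 -446.9]
   169.7 7.7
red cap
[[499.2, -418.0]] [ 499.2 -418. ]
tab top
[[461.8, -335.7], [455.8, -323.1], [512.6, -317.7], [514.7, -329.9]] [ 486.2 -326.6]
   14.0 115.0
   57.0 5.4
   12.4 -80.0
foot
[[456.3, -343.0], [452.6, -322.2], [521.6, -314.0]] [ 476.8 -326.4]
   21.2 100.2
   69.5 6.8
```

Request:
arm_command(deltas=[{"xyz":[0.016,0.0005,-0.0015],"turn":0},{"xyz":[0.016,0.0005,-0.0015],"turn":0},{"xyz":[0.016,0.0003,-0.0012],"turn":0},{"xyz":[0.016,0,0],"turn":0},{"xyz":[0,0,0],"turn":0}])

```text
time_s: 6.2
ee_pos: [470.5, -224.0, 73.3]
ee_rot: [[0.027, -0.245, 0.969], [-0.015, 0.969, 0.245], [-1.0, -0.022, 0.022]]
ft_force: [0.6, 0.1, -0.0]
width: 64.2
```

Request:
arm_command(deltas=[{"xyz":[0,0.002,0.0045],"turn":0},{"xyz":[0,0,0],"turn":0}])

```text
time_s: 6.4
ee_pos: [474.5, -221.6, 75.2]
ee_rot: [[0.028, -0.242, 0.97], [-0.017, 0.97, 0.243], [-0.999, -0.023, 0.023]]
ft_force: [0.2, 0.4, -0.8]
width: 64.1
```

Request:
arm_command(deltas=[{"xyz":[0.012,0.0005,0.0006],"turn":0},{"xyz":[0.011,0.0005,0.0006],"turn":0},{"xyz":[0.007,0,0],"turn":0},{"xyz":[0,0,0],"turn":0}])

```text
time_s: 6.8
ee_pos: [476.9, -221.0, 44.1]
ee_rot: [[0.03, -0.242, 0.97], [-0.018, 0.97, 0.243], [-0.999, -0.025, 0.025]]
ft_force: [-0.5, 0.6, 0.3]
width: 63.9
```

Request:
arm_command(deltas=[{"xyz":[0,0,-0.0025],"turn":0},{"xyz":[0,0,0],"turn":0},{"xyz":[0,0,0],"turn":0},{"xyz":[-0.001,0,0],"turn":0},{"xyz":[-0.006,0,0],"turn":0},{"xyz":[-0.01,0,0],"turn":0},{"xyz":[-0.02,0,0],"turn":0},{"xyz":[-0.03,0,0],"turn":0}], grip=0.03)

```text
time_s: 7.6
ee_pos: [471.0, -219.6, 112.1]
ee_rot: [[0.025, -0.242, 0.97], [-0.014, 0.97, 0.242], [-1.0, -0.02, 0.021]]
ft_force: [-0.4, 0.5, 0.1]
width: 46.5
```

Run:
```python
from h import *
import pickle
st=ctrl.observe();d=imaging.capture('wrist');save(d,'wrist4');print(st)
s=imaging.capture('side');save(s,'side4')
a=s['pixels'][:,:,::-1];cv2.imwrite('pics/side4b.png',cv2.resize(a[140:300,240:460],None,fx=3.6,fy=3.6,interpolation=cv2.INTER_CUBIC))
```

```text
{'time_s': 7.6, 'q': array([-0.66652471,  0.44986403,  1.59451582,  0.00477484,  1.06846684,
       -2.48421419]), 'qd': array([-0.00278066, -0.46460751, -0.3516734 , -0.00404298,  0.80240088,
        0.00315113]), 'joint_torque': array([ 1.79009093e-01, -3.95193815e+01, -1.61436152e+01, -4.69305273e-02,
       -1.25919811e+00, -3.36586738e-03]), 'ee_pos': array([ 470.96254341, -219.63792154,  112.13737702]), 'ee_rot': array([[ 0.02518146, -0.24196722,  0.96995761],
       [-0.01448353,  0.97007514,  0.24237256],
       [-0.99957797, -0.0201517 ,  0.02092337]]), 'ft_force': array([-0.37207135,  0.50822653,  0.0985538 ]), 'wrist_torque': array([ 0.09163237,  0.01659193, -0.0043142 ]), 'width': 46.476945843377166}
```

View pics/wrist4.png

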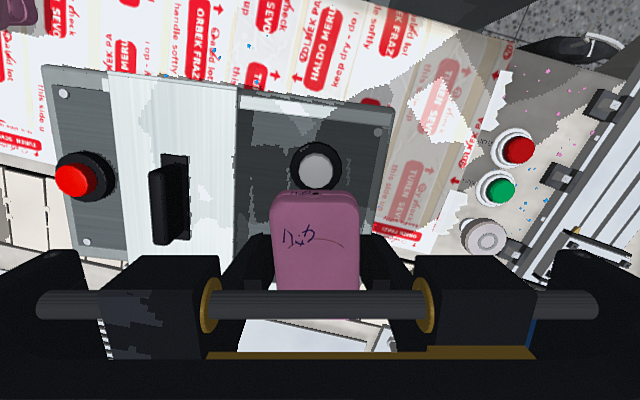

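View pics/side4b.png

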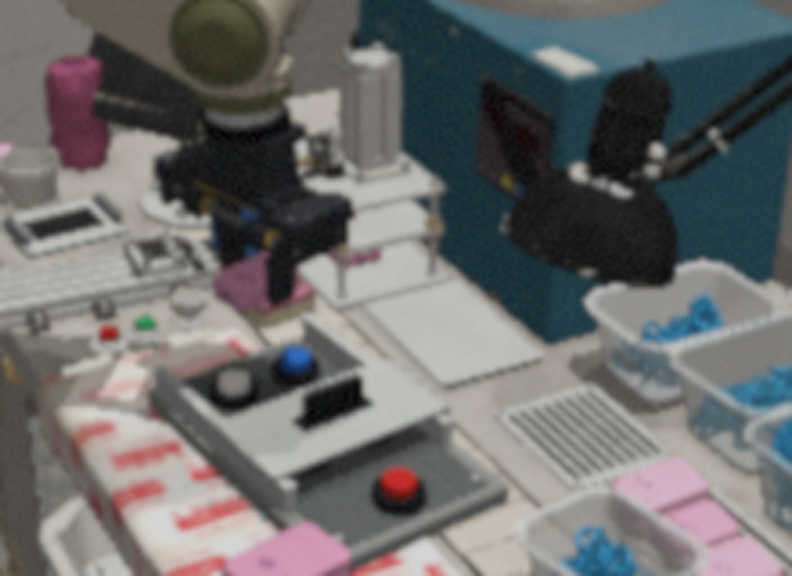

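Run:
```python
from h import *
import pickle;d,st=pickle.load(open('w1.pkl','rb'))
for z in (50,100,150,200): print(z,back(d,[[250,355],[450,318],[340,295]],z,st)[:,:2].round().tolist())
```

```text
50 [[612.0, 53.0], [629.0, 370.0], [543.0, 219.0]]
100 [[565.0, 82.0], [580.0, 354.0], [506.0, 225.0]]
150 [[519.0, 111.0], [531.0, 338.0], [469.0, 230.0]]
200 [[472.0, 140.0], [482.0, 322.0], [432.0, 235.0]]
```

Request:
arm_command(deltas=[{"xyz":[-0.04,0,0],"turn":0},{"xyz":[-0.03,0.03,0.005],"turn":0},{"xyz":[-0.015,0.045,0.008],"turn":0},{"xyz":[0,0.045,0.008],"turn":0},{"xyz":[0,0.045,0.008],"turn":0},{"xyz":[0,0.045,0.008],"turn":0},{"xyz":[0,0.045,0.008],"turn":0},{"xyz":[0,0.03,0.004],"turn":0}])

```text
time_s: 8.5
ee_pos: [447.5, 75.8, 197.5]
ee_rot: [[0.036, -0.234, 0.972], [-0.021, 0.972, 0.235], [-0.999, -0.029, 0.03]]
ft_force: [1.0, 0.1, -0.8]
width: 47.1
```

Run:
```python
from h import *
import pickle
d,st=pickle.load(open('w1.pkl','rb'))
s=imaging.capture('side')
for z in (60,100,140,180,220):
    P=back(s,[[266.7,169.4],[298.5,178.5],[312.4,136.4],[291,197]],z); print(z,P[:,:2].round().tolist(),proj(d,P,st).round().tolist())
w=imaging.capture('wrist');save(w,'wrist5')
a=s['pixels'][:,:,::-1];cv2.imwrite('pics/side5b.png',cv2.resize(a[90:260,200:420],None,fx=3.5,fy=3.5,interpolation=cv2.INTER_CUBIC))
```

```text
60 [[529.0, 353.0], [612.0, 204.0], [881.0, 646.0], [521.0, 65.0]] [[431.0, 269.0], [342.0, 339.0], [639.0, 404.0], [235.0, 312.0]]
100 [[500.0, 263.0], [578.0, 122.0], [832.0, 540.0], [492.0, -9.0]] [[369.0, 284.0], [281.0, 355.0], [596.0, 422.0], [166.0, 328.0]]
140 [[471.0, 173.0], [544.0, 41.0], [784.0, 434.0], [463.0, -83.0]] [[290.0, 303.0], [205.0, 377.0], [544.0, 445.0], [80.0, 348.0]]
180 [[441.0, 84.0], [510.0, -41.0], [735.0, 329.0], [434.0, -157.0]] [[189.0, 327.0], [107.0, 403.0], [477.0, 473.0], [-31.0, 374.0]]
220 [[412.0, -6.0], [476.0, -123.0], [687.0, 223.0], [406.0, -232.0]] [[53.0, 359.0], [-21.0, 439.0], [391.0, 510.0], [-178.0, 409.0]]
```

View pics/wrist5.png

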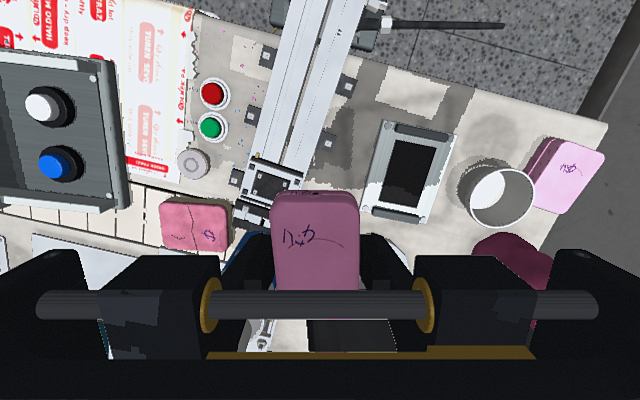

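View pics/side5b.png

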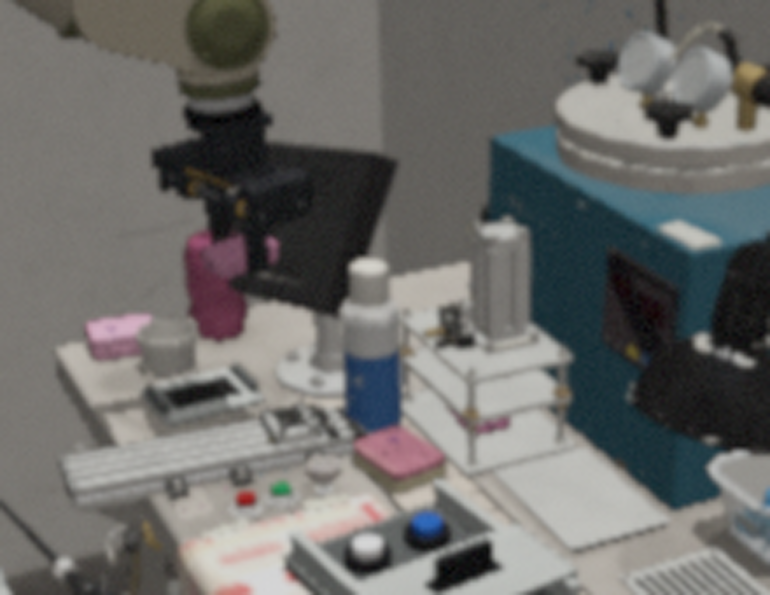

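Run:
```python
from h import *
import pickle
st=ctrl.observe();d=imaging.capture('wrist');pickle.dump((d,st),open('w6.pkl','wb'));print(st['time_s'],st['ee_pos'],st['ee_rot'][:,0])
a=d['pixels'][:,:,::-1];cv2.imwrite('pics/nest6.png',cv2.resize(a[110:235,355:465],None,fx=4.8,fy=4.8,interpolation=cv2.INTER_CUBIC))
cv2.imwrite('pics/keys6.png',cv2.resize(a[40:220,0:140],None,fx=3.3,fy=3.3,interpolation=cv2.INTER_CUBIC))
```

```text
8.6 [447.23843637  76.38587328 197.39907326] [ 0.03585992 -0.02065747 -0.9991433 ]
```

View pics/nest6.png

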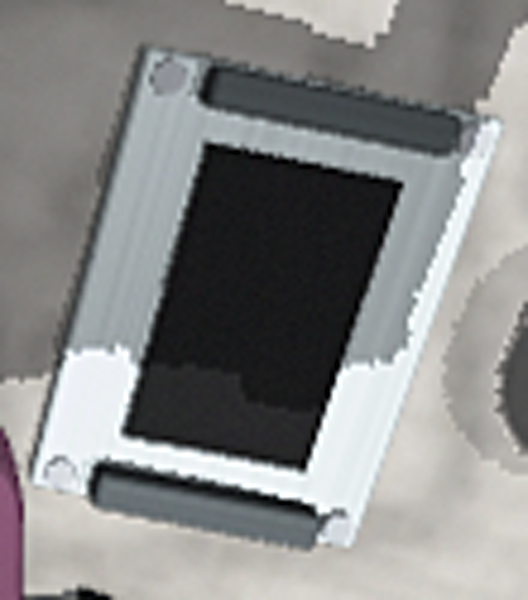

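View pics/keys6.png

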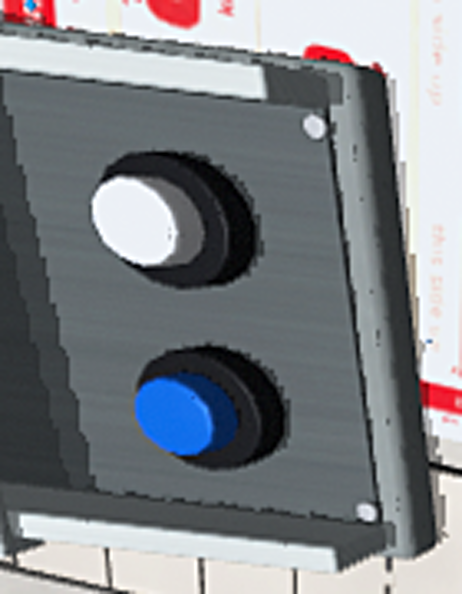

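Run:
```python
from h import *
import pickle
d,st=pickle.load(open('w6.pkl','rb'))
def W(c,z,s,o): return back(d,(np.array(c)+.5)/s-.5+list(o),z,st)[:,:2]
for nm,c in [('plate',[(145,45),(500,120),(355,547),(35,487)]),('pad',[(204,143),(404,183),(305,470),(125,435)])]:
    P=W(c,8,4.8,(355,110));print(nm,P.round(1).tolist(),P.mean(0).round(1))
    for i in range(4):
        e=P[(i+1)%4]-P[i];print('  ',np.linalg.norm(e).round(1),np.degrees(np.arctan2(e[1],e[0])).round(1))
print('white,blue',W([(132,222),(173,415)],42,3.3,(0,40)).round(1).tolist())
```

```text
plate [[370.4, 132.9], [366.7, 221.1], [481.1, 228.2], [485.6, 140.1]] [426.  180.6]
   88.3 92.4
   114.5 3.5
   88.1 -87.0
   115.5 -176.4
pad [[389.0, 154.0], [386.5, 204.5], [463.5, 207.5], [465.7, 158.7]] [426.2 181.2]
   50.5 92.8
   77.0 2.2
   48.8 -87.3
   76.9 -176.5
white,blue [[444.4, -228.0], [506.6, -219.3]]
```

Run:
```python
from h import *
import pickle
d,st=pickle.load(open('w6.pkl','rb'));R=st['ee_rot']
a=d['pixels'][:,:,::-1];cv2.imwrite('pics/mh6.png',cv2.resize(a[180:300,255:375],None,fx=5,fy=5,interpolation=cv2.INTER_CUBIC))
for row in (192,195,200,205,208):
    P=back(d,[[315,row]],st['ee_pos'][2]+19.5,st); print(row,((P-st['ee_pos'])@R).round(1))
```

```text
192 [[-20.7  -0.6 -38.8]]
195 [[-20.6  -0.6 -37.3]]
200 [[-20.5  -0.6 -34.8]]
205 [[-20.5  -0.7 -32.3]]
208 [[-20.4  -0.7 -30.8]]
```

View pics/mh6.png

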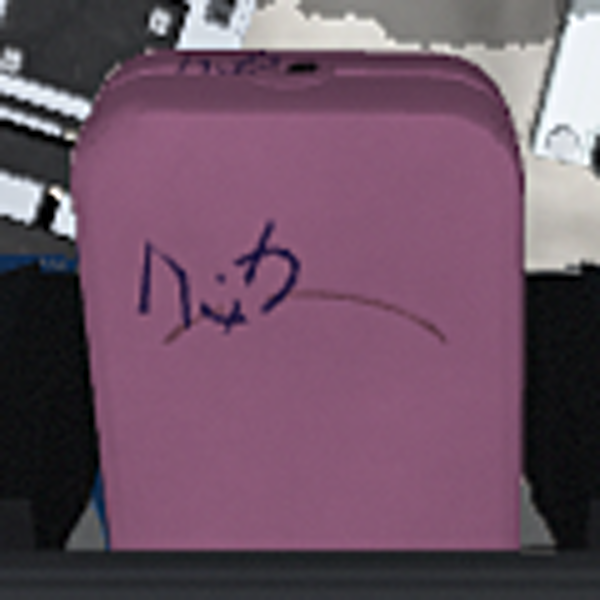

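Request:
arm_command(deltas=[{"xyz":[0.02,0.04,0.001],"turn":0},{"xyz":[0.02,0.04,0.001],"turn":0},{"xyz":[0.02,0.026,0.001],"turn":0},{"xyz":[0,0,0],"turn":5.3},{"xyz":[0,0,0],"turn":5.3},{"xyz":[0,0,0],"turn":0}])

```text
time_s: 9.25
ee_pos: [430.1, 174.9, 131.4]
ee_rot: [[0.038, -0.04, 0.998], [-0.024, 0.999, 0.041], [-0.999, -0.025, 0.037]]
ft_force: [-0.8, -0.2, -0.8]
width: 46.7
```

Request:
arm_command(deltas=[{"xyz":[0.035,0.004,-0.003],"turn":0},{"xyz":[0.035,0.004,-0.003],"turn":0},{"xyz":[0,0,0],"turn":0}])

```text
time_s: 9.55
ee_pos: [429.1, 178.6, 60.5]
ee_rot: [[0.043, -0.043, 0.998], [-0.024, 0.999, 0.044], [-0.999, -0.026, 0.042]]
ft_force: [-0.2, 0.1, 0.1]
width: 46.7
```

Request:
arm_command(deltas=[{"xyz":[0.025,0.0025,-0.004],"turn":-0.3},{"xyz":[0.021,0.001,-0.003],"turn":0},{"xyz":[0,0,0],"turn":0}])

```text
time_s: 9.85
ee_pos: [427.2, 178.9, 16.3]
ee_rot: [[0.047, -0.051, 0.998], [-0.024, 0.998, 0.052], [-0.999, -0.026, 0.046]]
ft_force: [0.4, 0.3, -0.4]
width: 47.1
```

Run:
```python
from h import *
s=imaging.capture('side')
a=s['pixels'][:,:,::-1];cv2.imwrite('pics/side7b.png',cv2.resize(a[150:250,200:340],None,fx=5.5,fy=5.5,interpolation=cv2.INTER_CUBIC))
a=imaging.capture('wrist');save(a,'wrist7')
```

```text
(no output)
```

View pics/side7b.png

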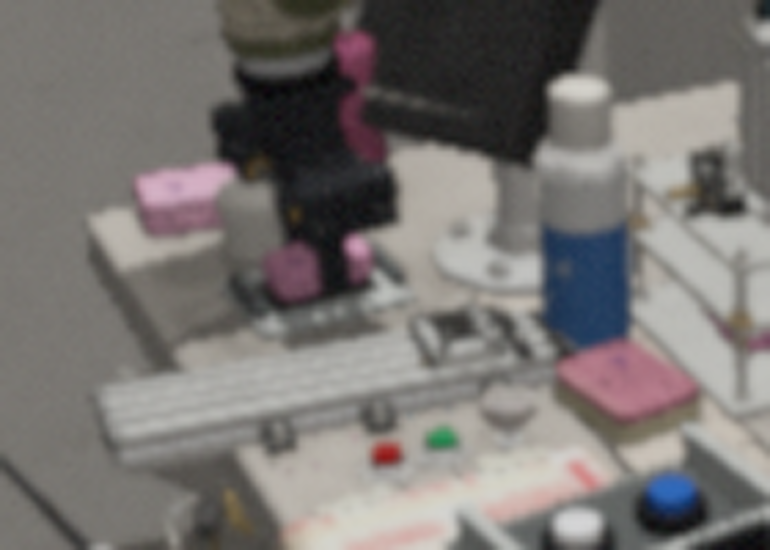

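View pics/wrist7.png

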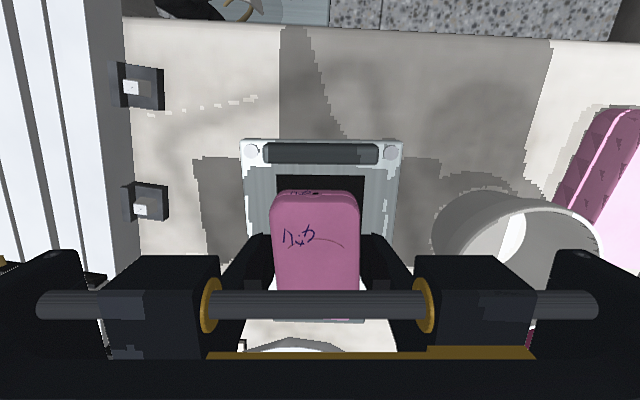

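Request:
arm_command(deltas=[{"xyz":[0.003,0.002,-0.003],"turn":0},{"xyz":[0.0015,0,0],"turn":0}])

```text
time_s: 10.15
ee_pos: [426.9, 181.0, 15.8]
ee_rot: [[0.056, -0.051, 0.997], [-0.022, 0.998, 0.052], [-0.998, -0.025, 0.054]]
ft_force: [0.4, -0.3, -1.0]
width: 46.9
```

Request:
arm_command(deltas=[{"xyz":[0.005,0,-0.002],"turn":0}])

```text
time_s: 10.25
ee_pos: [426.0, 180.9, 11.5]
ee_rot: [[0.058, -0.051, 0.997], [-0.022, 0.998, 0.052], [-0.998, -0.025, 0.057]]
ft_force: [-0.3, -0.2, -0.8]
width: 46.8
```

Request:
arm_command(deltas=[{"xyz":[0,0,0],"turn":0},{"xyz":[0,0,0],"turn":0},{"xyz":[0,0,0],"turn":0}], grip=0.07)

```text
time_s: 10.55
ee_pos: [425.9, 180.9, 11.6]
ee_rot: [[0.058, -0.051, 0.997], [-0.022, 0.998, 0.053], [-0.998, -0.025, 0.057]]
ft_force: [-0.2, -0.2, 0.5]
width: 68.8
```

Request:
arm_command(deltas=[{"xyz":[-0.03,0,0],"turn":0},{"xyz":[-0.05,0,0],"turn":0},{"xyz":[-0.05,0,0],"turn":0},{"xyz":[-0.05,0,0],"turn":0}], grip=0.0)

```text
time_s: 10.95
ee_pos: [413.3, 184.3, 191.0]
ee_rot: [[0.045, -0.051, 0.998], [-0.024, 0.998, 0.052], [-0.999, -0.026, 0.043]]
ft_force: [0.3, -0.2, -0.4]
width: 40.1
```

Run:
```python
from h import *
import pickle
st=ctrl.observe();d=imaging.capture('wrist');save(d,'wrist8');print(st['time_s'],st['ee_pos'],st['ee_rot'].round(3).tolist())
pickle.dump((d,st),open('w8.pkl','wb'))
s=imaging.capture('side')
a=s['pixels'][:,:,::-1];cv2.imwrite('pics/side8b.png',cv2.resize(a[150:250,200:340],None,fx=5.5,fy=5.5,interpolation=cv2.INTER_CUBIC))
```

```text
10.95 [413.2528587  184.33715948 190.95368881] [[0.045, -0.051, 0.998], [-0.024, 0.998, 0.052], [-0.999, -0.026, 0.043]]
```

View pics/wrist8.png

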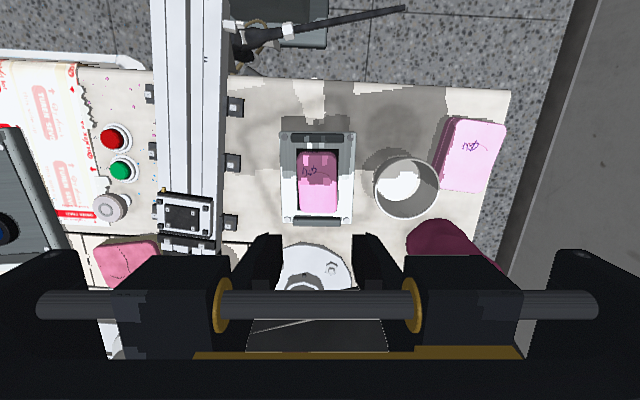

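View pics/side8b.png

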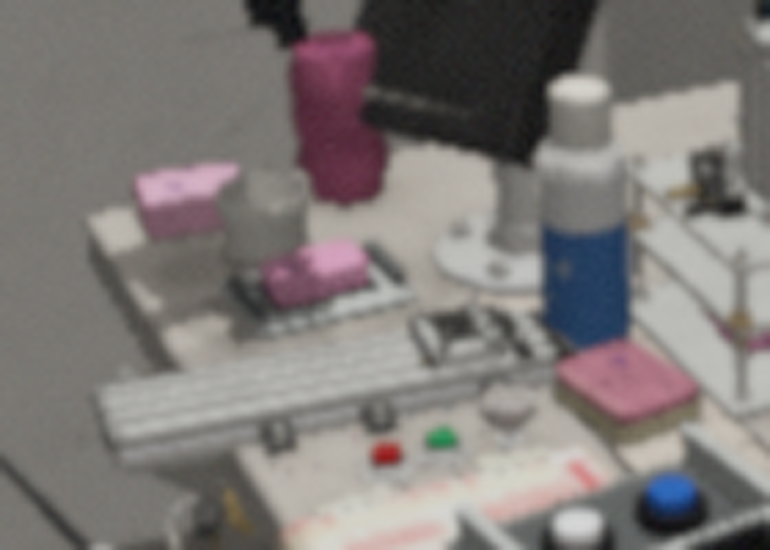

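Run:
```python
import cv2
a=cv2.imread('pics/wrist8.png');cv2.imwrite('pics/n8.png',cv2.resize(a[120:235,265:370],None,fx=5,fy=5,interpolation=cv2.INTER_CUBIC))
```

```text
(no output)
```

View pics/n8.png

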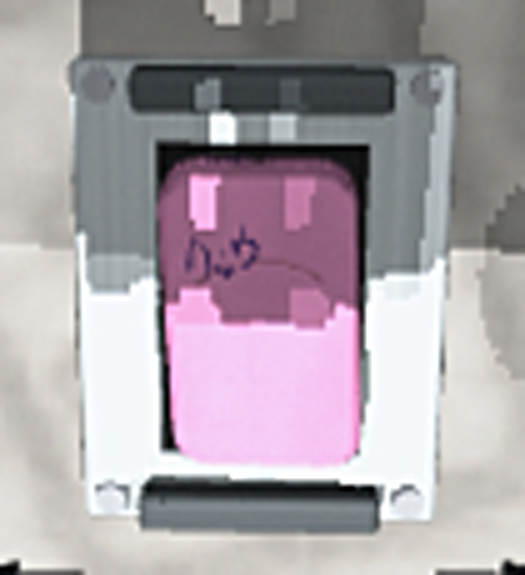

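Run:
```python
from h import *
s=imaging.capture('side')
print(back(s,[[335,222],[316,194],[362.5,212]],0).round())
for z in (150,175,200,220): print(z,back(s,[[382,203],[405,214],[427,216]],z).round().tolist())
```

```text
[[628. -82.   0.]
 [665. 154.   0.]
 [754. -64.   0.]]
150 [[694.0, -274.0, 150.0], [716.0, -366.0, 150.0], [766.0, -406.0, 150.0]]
175 [[667.0, -314.0, 175.0], [688.0, -402.0, 175.0], [736.0, -440.0, 175.0]]
200 [[640.0, -353.0, 200.0], [660.0, -438.0, 200.0], [706.0, -475.0, 200.0]]
220 [[618.0, -385.0, 220.0], [637.0, -467.0, 220.0], [682.0, -503.0, 220.0]]
```

Request:
arm_command(deltas=[{"xyz":[0.005,-0.05,0.008],"turn":0},{"xyz":[0.005,-0.05,0.009],"turn":0},{"xyz":[0.01,-0.05,0.009],"turn":0},{"xyz":[0.01,-0.05,0.009],"turn":0},{"xyz":[0.01,-0.05,0.009],"turn":0},{"xyz":[0.01,-0.05,0.009],"turn":0},{"xyz":[0.02,-0.05,0.009],"turn":0},{"xyz":[0.02,-0.05,0.009],"turn":0}])

```text
time_s: 11.9
ee_pos: [503.8, -194.6, 108.9]
ee_rot: [[0.039, -0.062, 0.997], [-0.016, 0.998, 0.063], [-0.999, -0.019, 0.038]]
ft_force: [0.8, -0.1, -0.1]
width: 0.4
```

Request:
arm_command(deltas=[{"xyz":[0.015,-0.0243,-0.0005],"turn":-3.5},{"xyz":[0.034,0,0],"turn":0},{"xyz":[0,0,0],"turn":0}])

```text
time_s: 12.2
ee_pos: [504.2, -225.4, 51.1]
ee_rot: [[0.03, -0.119, 0.992], [-0.011, 0.993, 0.119], [-0.999, -0.015, 0.029]]
ft_force: [-0.9, 0.3, -0.1]
width: 0.7
```

Run:
```python
from h import *
st=ctrl.observe();d=imaging.capture('wrist');save(d,'wrist9');print(proj(d,[[507,-220,42],[443.7,-227.7,42],st['ee_pos']],st))
s=imaging.capture('side')
a=s['pixels'][:,:,::-1];cv2.imwrite('pics/side9b.png',cv2.resize(a[170:300,260:420],None,fx=4.6,fy=4.6,interpolation=cv2.INTER_CUBIC))
```

```text
[[324.50453351 244.26940347]
 [325.2664549  139.0061277 ]
 [316.14568082 246.56179423]]
```

View pics/wrist9.png

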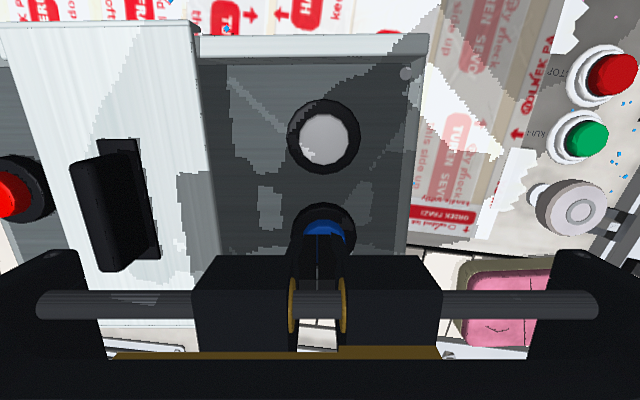

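View pics/side9b.png

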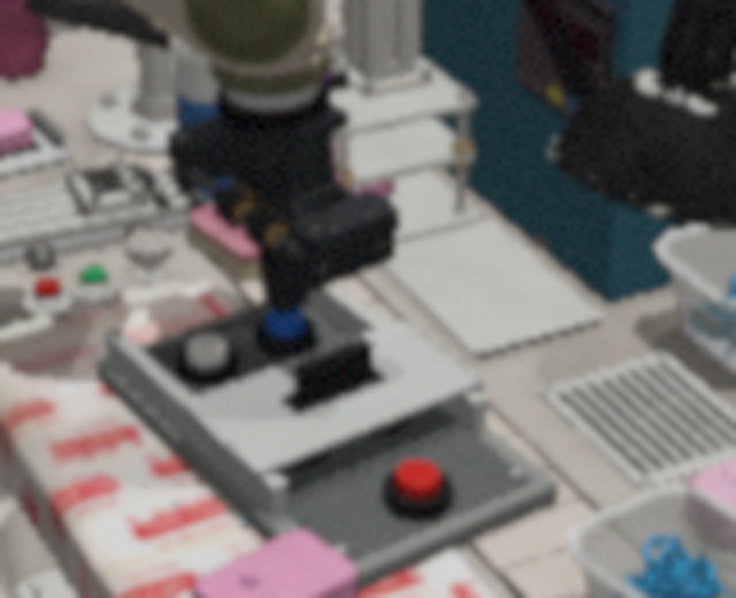

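Request:
arm_command(deltas=[{"xyz":[0.003,0.0058,0.0035],"turn":0},{"xyz":[0,0,0],"turn":0}])

```text
time_s: 12.5
ee_pos: [510.0, -218.5, 54.2]
ee_rot: [[0.039, -0.121, 0.992], [-0.017, 0.992, 0.122], [-0.999, -0.021, 0.036]]
ft_force: [-0.0, 0.5, -1.0]
width: 0.3
```

Request:
arm_command(deltas=[{"xyz":[0.008,-0.0008,-0.0035],"turn":0},{"xyz":[0,0,0],"turn":0}])

```text
time_s: 12.7
ee_pos: [507.4, -219.1, 47.3]
ee_rot: [[0.041, -0.123, 0.992], [-0.018, 0.992, 0.124], [-0.999, -0.023, 0.038]]
ft_force: [-0.2, -0.4, 0.0]
width: 0.3
```

Request:
arm_command(deltas=[{"xyz":[0.007,0,0],"turn":0},{"xyz":[0.005,0,0],"turn":0}])

```text
time_s: 12.9
ee_pos: [508.4, -219.5, 36.0]
ee_rot: [[0.043, -0.123, 0.991], [-0.02, 0.992, 0.124], [-0.999, -0.025, 0.04]]
ft_force: [-7.6, 4.4, 32.9]
width: 0.4
```

Request:
arm_command(deltas=[{"xyz":[0,0,0],"turn":0},{"xyz":[0,0,0],"turn":0},{"xyz":[-0.02,0,0],"turn":0},{"xyz":[-0.015,0,0],"turn":0},{"xyz":[0,0,0],"turn":0}])

```text
time_s: 13.4
ee_pos: [506.5, -218.7, 71.6]
ee_rot: [[0.042, -0.123, 0.992], [-0.02, 0.992, 0.124], [-0.999, -0.025, 0.039]]
ft_force: [-0.6, -0.3, 0.3]
width: 0.4
```

Request:
arm_command(deltas=[{"xyz":[0,0,-0.032],"turn":0},{"xyz":[0,0,-0.032],"turn":0},{"xyz":[0.022,0,0],"turn":0},{"xyz":[0,0,0],"turn":0}])

```text
time_s: 13.8
ee_pos: [441.7, -227.0, 44.1]
ee_rot: [[0.042, -0.123, 0.991], [-0.019, 0.992, 0.124], [-0.999, -0.024, 0.039]]
ft_force: [-0.4, -0.4, 0.1]
width: 0.6
```

Run:
```python
from h import *
st=ctrl.observe();d=imaging.capture('wrist');save(d,'wrist10')
s=imaging.capture('side')
a=s['pixels'][:,:,::-1];cv2.imwrite('pics/side10b.png',cv2.resize(a[170:300,260:420],None,fx=4.6,fy=4.6,interpolation=cv2.INTER_CUBIC))
```

```text
(no output)
```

View pics/wrist10.png

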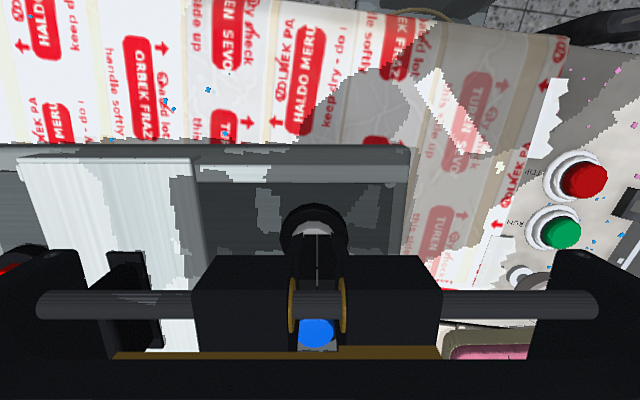

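View pics/side10b.png

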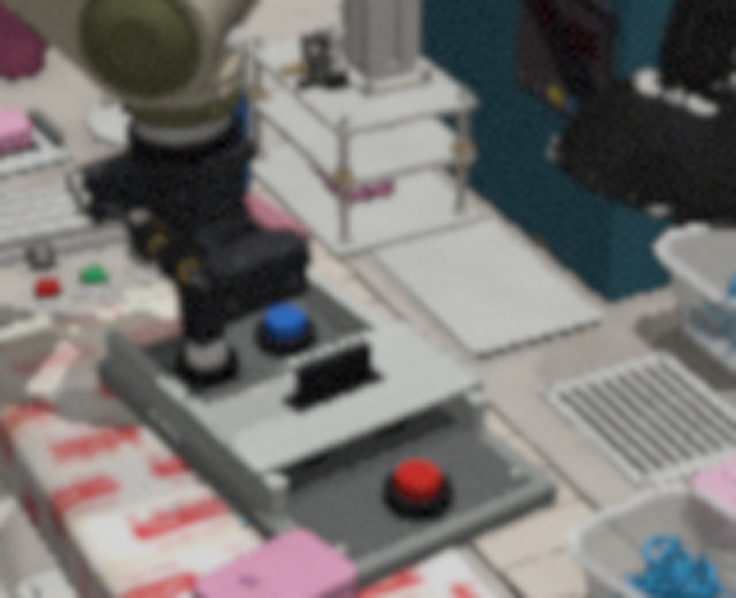

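Request:
arm_command(deltas=[{"xyz":[0.004,0.0005,0.002],"turn":0},{"xyz":[0.005,0,0],"turn":0}])

```text
time_s: 14.1
ee_pos: [446.3, -227.1, 37.7]
ee_rot: [[0.045, -0.125, 0.991], [-0.022, 0.992, 0.126], [-0.999, -0.028, 0.042]]
ft_force: [-2.8, 0.2, 5.4]
width: 0.4
```

Request:
arm_command(deltas=[{"xyz":[0.003,0,-0.001],"turn":0}])

```text
time_s: 14.2
ee_pos: [446.3, -227.2, 35.8]
ee_rot: [[0.047, -0.126, 0.991], [-0.023, 0.992, 0.127], [-0.999, -0.029, 0.044]]
ft_force: [-7.3, 9.6, 47.0]
width: 0.7
```

Request:
arm_command(deltas=[{"xyz":[0,0,0],"turn":0},{"xyz":[-0.035,0,0],"turn":0},{"xyz":[-0.05,0,0],"turn":0},{"xyz":[0,-0.045,0.008],"turn":0},{"xyz":[0,-0.05,0.011],"turn":0},{"xyz":[0,-0.05,0.014],"turn":0},{"xyz":[0,-0.007,0.002],"turn":0}])

```text
time_s: 14.9
ee_pos: [498.7, -371.1, 133.3]
ee_rot: [[0.052, -0.132, 0.99], [-0.028, 0.991, 0.133], [-0.998, -0.035, 0.048]]
ft_force: [-0.5, -0.1, -1.1]
width: 0.5
```

Run:
```python
from h import *
st=ctrl.observe();d=imaging.capture('wrist');save(d,'wrist11')
s=imaging.capture('side');print(st['ee_pos'])
a=s['pixels'][:,:,::-1];cv2.imwrite('pics/side11b.png',cv2.resize(a[170:300,260:420],None,fx=4.6,fy=4.6,interpolation=cv2.INTER_CUBIC))
```

```text
[ 498.66653441 -371.13210138  133.30000648]
```

View pics/wrist11.png

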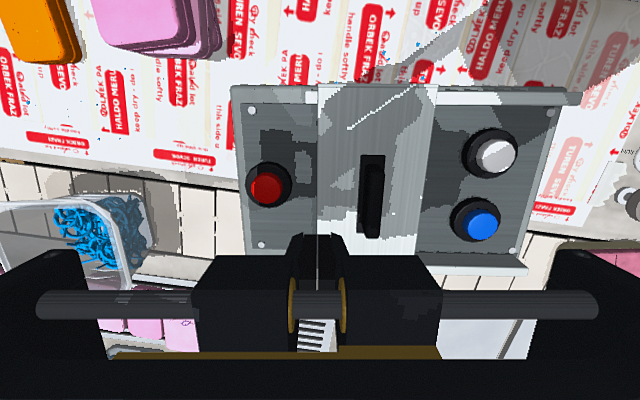

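View pics/side11b.png

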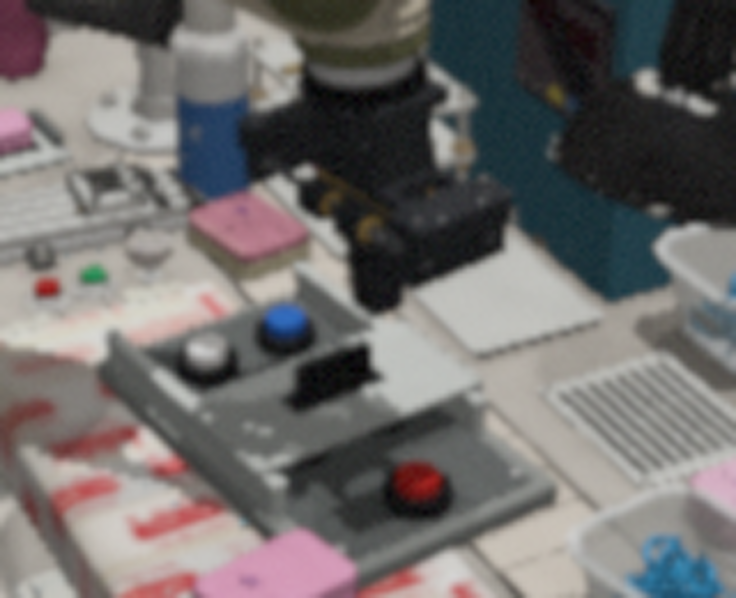

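Request:
arm_command(deltas=[{"xyz":[0.035,0,-0.004],"turn":0},{"xyz":[0.032,0,-0.004],"turn":0},{"xyz":[0,0,0],"turn":0}])

```text
time_s: 15.3
ee_pos: [492.6, -366.1, 64.1]
ee_rot: [[0.05, -0.136, 0.989], [-0.024, 0.99, 0.137], [-0.998, -0.031, 0.046]]
ft_force: [-0.1, -0.3, 0.1]
width: 0.3
```

Request:
arm_command(deltas=[{"xyz":[-0.0006,0.02,0],"turn":0},{"xyz":[-0.0006,0.02,0],"turn":0},{"xyz":[-0.0006,0.02,0],"turn":0},{"xyz":[-0.0006,0.02,0],"turn":0}])

```text
time_s: 15.7
ee_pos: [482.2, -284.4, 68.6]
ee_rot: [[0.054, -0.136, 0.989], [-0.03, 0.99, 0.138], [-0.998, -0.037, 0.049]]
ft_force: [1.6, -3.0, -1.2]
width: 0.3
```

Request:
arm_command(deltas=[{"xyz":[0.003,0.018,0],"turn":0},{"xyz":[0.001,0.016,0],"turn":0}])

```text
time_s: 15.9
ee_pos: [478.3, -248.8, 67.1]
ee_rot: [[0.058, -0.138, 0.989], [-0.035, 0.989, 0.14], [-0.998, -0.043, 0.053]]
ft_force: [-0.9, -3.5, -1.1]
width: 0.3
```

Request:
arm_command(deltas=[{"xyz":[0,0.006,0],"turn":0}])

```text
time_s: 16.0
ee_pos: [478.3, -245.1, 68.1]
ee_rot: [[0.062, -0.141, 0.988], [-0.044, 0.989, 0.143], [-0.997, -0.053, 0.055]]
ft_force: [0.1, -41.2, -20.8]
width: 0.5
```

Request:
arm_command(deltas=[{"xyz":[0,-0.02,0],"turn":0},{"xyz":[-0.02,-0.03,0],"turn":0},{"xyz":[-0.04,-0.03,0],"turn":0},{"xyz":[0,0,0],"turn":0}])

```text
time_s: 16.4
ee_pos: [486.3, -320.3, 137.1]
ee_rot: [[0.062, -0.145, 0.988], [-0.044, 0.988, 0.148], [-0.997, -0.053, 0.055]]
ft_force: [0.1, 0.2, 0.1]
width: 0.3
```

Run:
```python
from h import *
import pickle
st=ctrl.observe();d=imaging.capture('wrist');save(d,'wrist12')
pickle.dump((d,st),open('w12.pkl','wb'))
print(proj(d,[[457.4,-336.8,42],[520.8,-328.8,42]],st))
s=imaging.capture('side');print(st['ee_pos'])
a=s['pixels'][:,:,::-1];cv2.imwrite('pics/side12b.png',cv2.resize(a[170:300,260:420],None,fx=4.6,fy=4.6,interpolation=cv2.INTER_CUBIC))
```

```text
[[307.98392617 158.4808484 ]
 [307.39961678 225.28966398]]
[ 486.3379471  -320.30189322  137.0788541 ]
```

View pics/wrist12.png

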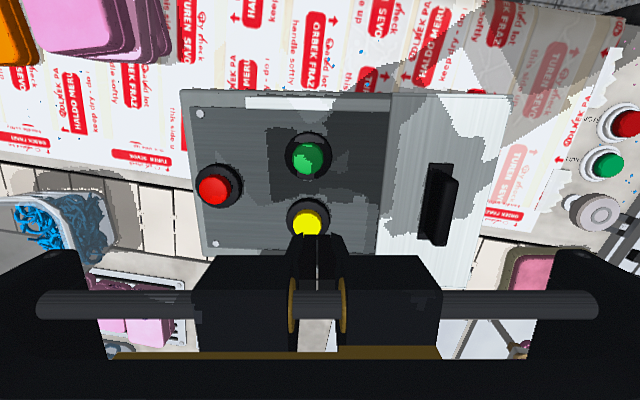

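View pics/side12b.png

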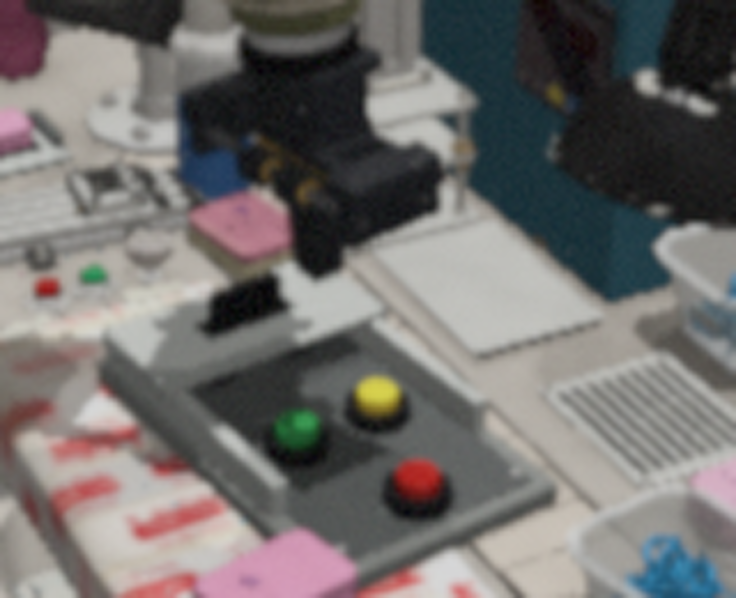

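Request:
arm_command(deltas=[{"xyz":[0.01,-0.0088,0.028],"turn":0},{"xyz":[0.04,0,0],"turn":0},{"xyz":[0.03,0,0],"turn":0},{"xyz":[0,0,0],"turn":0}])

```text
time_s: 16.9
ee_pos: [517.5, -317.6, 49.8]
ee_rot: [[0.051, -0.149, 0.987], [-0.031, 0.988, 0.151], [-0.998, -0.039, 0.046]]
ft_force: [0.4, -0.6, 0.6]
width: 0.7
```

Request:
arm_command(deltas=[{"xyz":[0,-0.0116,0.0016],"turn":0},{"xyz":[0,0,0],"turn":0}])

```text
time_s: 17.1
ee_pos: [521.0, -327.9, 51.1]
ee_rot: [[0.05, -0.151, 0.987], [-0.03, 0.988, 0.152], [-0.998, -0.037, 0.045]]
ft_force: [-1.1, -0.1, 0.7]
width: 0.6
```

Good; press yellow.

Request:
arm_command(deltas=[{"xyz":[0.008,0,0],"turn":0},{"xyz":[0.006,-0.0005,-0.0005],"turn":0}])

```text
time_s: 17.3
ee_pos: [522.1, -329.6, 39.3]
ee_rot: [[0.053, -0.15, 0.987], [-0.033, 0.988, 0.152], [-0.998, -0.04, 0.048]]
ft_force: [-1.3, 2.7, 3.6]
width: 0.6
```

Request:
arm_command(deltas=[{"xyz":[0.004,0,0],"turn":0}])

```text
time_s: 17.4
ee_pos: [522.3, -329.6, 36.1]
ee_rot: [[0.054, -0.15, 0.987], [-0.033, 0.988, 0.152], [-0.998, -0.041, 0.048]]
ft_force: [-9.5, 7.6, 36.6]
width: 0.2
```

Request:
arm_command(deltas=[{"xyz":[0,0,0],"turn":0},{"xyz":[0,0,0],"turn":0},{"xyz":[-0.02,0,0],"turn":0},{"xyz":[-0.012,0,0],"turn":0},{"xyz":[0,0.001,-0.033],"turn":0},{"xyz":[0,0.001,-0.032],"turn":0},{"xyz":[0.018,0,0],"turn":0},{"xyz":[0,0,0],"turn":0}])

```text
time_s: 18.2
ee_pos: [455.1, -337.8, 50.3]
ee_rot: [[0.057, -0.151, 0.987], [-0.038, 0.987, 0.153], [-0.998, -0.046, 0.051]]
ft_force: [-0.8, -1.0, 0.5]
width: 0.5
```

Run:
```python
from h import *
st=ctrl.observe();d=imaging.capture('wrist');save(d,'wrist13')
s=imaging.capture('side');print(st['ee_pos'])
a=s['pixels'][:,:,::-1];cv2.imwrite('pics/side13b.png',cv2.resize(a[170:300,260:420],None,fx=4.6,fy=4.6,interpolation=cv2.INTER_CUBIC))
```

```text
[ 455.11544242 -337.8033472    50.30032373]
```

View pics/wrist13.png

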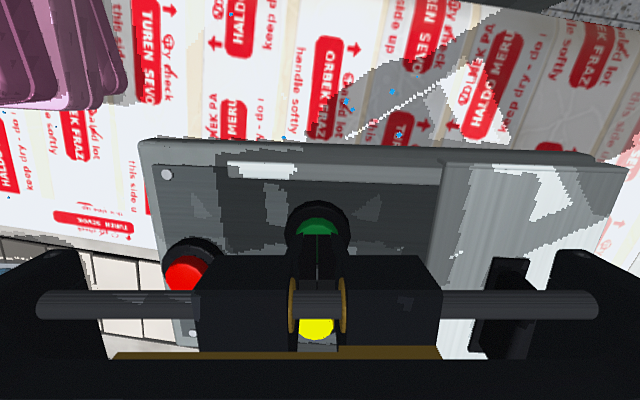

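View pics/side13b.png

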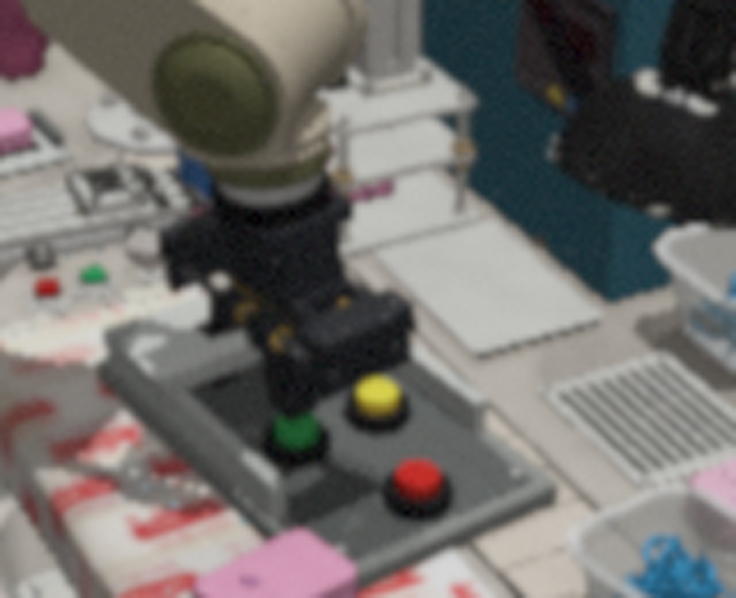

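Request:
arm_command(deltas=[{"xyz":[0.008,0.0005,0.001],"turn":0},{"xyz":[0.006,0,0],"turn":0}])

```text
time_s: 18.5
ee_pos: [459.3, -338.7, 39.0]
ee_rot: [[0.061, -0.153, 0.986], [-0.042, 0.987, 0.155], [-0.997, -0.051, 0.054]]
ft_force: [-2.8, 1.6, 4.1]
width: 0.3
```

Request:
arm_command(deltas=[{"xyz":[0.0045,0,-0.0005],"turn":0}])

```text
time_s: 18.6
ee_pos: [459.5, -338.9, 35.7]
ee_rot: [[0.062, -0.153, 0.986], [-0.043, 0.987, 0.156], [-0.997, -0.052, 0.054]]
ft_force: [-15.0, 13.8, 59.5]
width: 0.5
```

Down. Release and rise clear.

Request:
arm_command(deltas=[{"xyz":[0,0,0],"turn":0},{"xyz":[0,0,0],"turn":0},{"xyz":[-0.025,0,0],"turn":0},{"xyz":[-0.05,0,0],"turn":0},{"xyz":[-0.05,0,0],"turn":0},{"xyz":[-0.03,0,0],"turn":0},{"xyz":[0,0,0],"turn":0}])

```text
time_s: 19.3
ee_pos: [451.0, -331.3, 196.1]
ee_rot: [[0.061, -0.157, 0.986], [-0.043, 0.986, 0.16], [-0.997, -0.052, 0.053]]
ft_force: [0.1, -0.8, -0.4]
width: 0.6
```

Run:
```python
from h import *
import pickle
st=ctrl.observe();d=imaging.capture('wrist');save(d,'wrist14');pickle.dump((d,st),open('w14.pkl','wb'))
s=imaging.capture('side');print(st['ee_pos'])
a=s['pixels'][:,:,::-1];cv2.imwrite('pics/side14b.png',cv2.resize(a[150:300,200:400],None,fx=4,fy=4,interpolation=cv2.INTER_CUBIC))
o=np.array([486,-308]);x=np.array([.992,.125]);y=np.array([-.125,.992])
P=[np.r_[o+a*x+b*y,z] for a,b,z in [(-86,40,51),(86,40,51),(86,130,51),(-86,130,51),(-28,79,79),(-28,91,79),(-32,-25,42),(32,-25,42),(0,-112,42)]]
im=d['pixels'][:,:,::-1].copy()
for u in proj(d,P,st): cv2.circle(im,tuple(int(round(v)) for v in u),2,(255,0,255),-1)
cv2.imwrite('pics/w14o.png',im)
```

```text
[ 451.01330474 -331.26296373  196.0668126 ]
```

View pics/w14o.png

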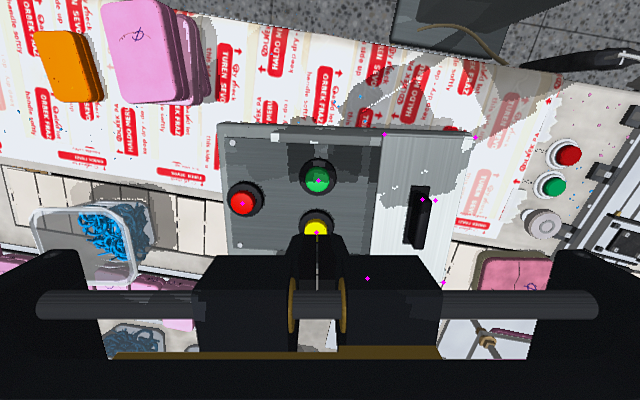

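View pics/side14b.png

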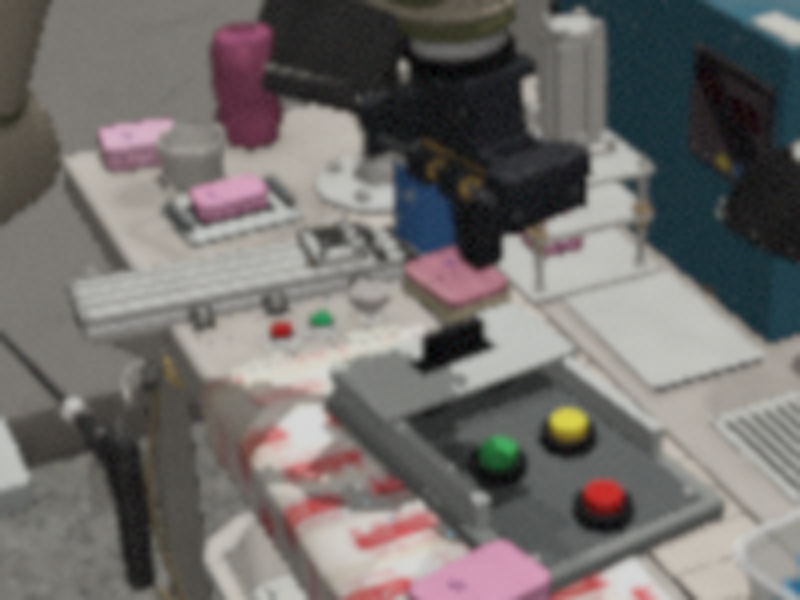

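Run:
```python
import cv2
a=cv2.imread('pics/w14o.png');cv2.imwrite('pics/w14z.png',cv2.resize(a[115:270,360:490],None,fx=3.8,fy=3.8,interpolation=cv2.INTER_CUBIC))
```

```text
(no output)
```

View pics/w14z.png

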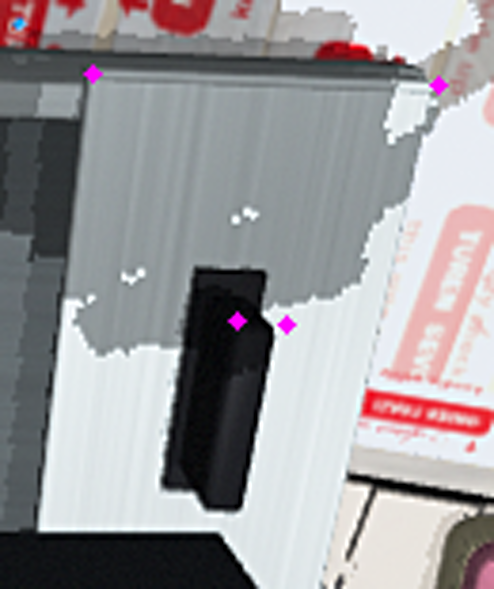

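```bash
python3 -c "
from h import *
print(ctrl.hand_in())"
```

```text
the job is handed in; nothing more can be done
None
```

The job is done and handed in at about 19.5 s of the 72 s. The mould is in the nest, the four keys were pressed in order, and the guard is over the blue and white keys.

- **Mould:** I lifted it off the keys by its long sides. The pictures taken just after showed blue and white still up. I laid it in the nest about 1 mm from the centre I measured, and the wrist picture afterwards showed it flat, clear of both stops and square to within about 2°.
- **Keys:** I pressed blue, white, (guard), yellow, green. Each went to its end stop, with the tip at 35.7–36.1 mm, and was let up again. I did not touch the red key.
- **Guard:** I pushed it by the tab until it met the end stop (the force rose to 41 N). The last picture puts its edge within about 1 mm of the fully-over position.
- **Final look:** Yellow, green and red are up, the mould is still in the nest, and the gripper is well clear. I moved none of the bystanders, and none looked shifted in the side picture.

**Not fully checked, or off:**
- The white key is under the guard and was last seen up just before the slide. The same goes for blue.
- The tool drifted to a tilt of up to about 4° as it worked, which I could not correct.
- The peak finger forces at the key stops were higher than I intended, from 33 N on blue to about 63 N in total on green. These were on the fingers, not the gripper's body, and well under the 120 N wrist limit.

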